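# Turn up the warmer under the soup pot

### The arm

A 6-joint arm with a two-finger parallel gripper is mounted at the origin on the work surface. World frame = base frame: x ahead of the robot, y to its left, z up, the work surface at z = 0. Lengths are in mm, angles in degrees, forces in N, time in s.
With the tool pointing down it reaches from about 325 to 775 mm from the base axis. Payload 9.3 kg.
Tool frame: the origin (TCP) lies between the finger pads; the fingertips stand 8 mm ahead of it and the grasp point (between the pads) lies 11 mm behind it; z points along the fingers, y is the line along which they close (so a half turn about z gives the same grasp; the last joint's range is limited). The gripper opens to 85 mm and grips with 20 to 120 N. Pads are 22 mm wide; open, the fingers measure 114 mm over their backs; the gripper's body (76 mm by 85 mm) begins 54 mm behind the grasp point. The pads swing forward as they close: fully open they stand 13 mm farther back than shut.
Start: joints at [65.34, 14.817, 1.232, 76.415, 0, 81.257], TCP at [150.834, 528.91, 239.279] pointing down, gripper open.
Joint ranges: [-174.27, 174.27], [-52.1, 104.24], [-59.71, 78.15], [-110.17, 111.67], [-87.03, 83.33], [-180, 180]. Speed limits (degrees/s): [127.2, 127.2, 159.86, 180, 180, 180].

### API

Orientations are given as a 3x3 rotation matrix whose columns are the frame's x, y, z axes.
In Python, from plant import bot gives the robot as it stands.
- The arm moves only by the shell command python3 -m creep 'ROWS' [OPENING]. ROWS is a JSON object of lists of equal length, an entry for each row: "offset": the shift along the tool's x, y, z in mm, a list of three; "angular": the turn, a rotation vector about the tool's x, y, z in degrees, a list of three. A call has 1 to 10 rows; each row is the pose to reach, as a shift and turn from the pose commanded when the call began, along the tool's axes at that moment; what a row does not reach only later rows make up. A row lasts 1/10 s, in which the tool goes at most 50 mm and 8.59 degrees, less where a joint would pass 70% of its speed; a pose out of reach is approached as far as the arm can. A call with a gripper value outside its range is refused whole. OPENING is the gripper's target within -1 to 1 (fully open at 1, half-way at 0, shut at -1), set as the call begins (- or left out, the last holds). The fingers move at their own pace and stop on an object; the grip force is fixed at half the most. Time passes only in rows, so rows that repeat a pose let the fingers close. It gives the time, the measured TCP pose, the force, the opening and the grip force at its end, in the units of the state.
- bot.state(): the state, without advancing time (a new reading comes with each control period).
- bot.read_camera(name): name is "scene" or "top"; returns a dict with "color" (384x512x3 uint8, red, green, blue), "depth" (384x512 float32, mm along the optical axis (not along the pixel's ray), 0 where there is no reading), "fx", "fy", "cx", "cy" (pixels), "pose" (4x4, takes a point from camera to world coordinates). Camera axes: x right, y down, z forward; pixel columns grow to the right and rows downward; lengths in mm; the calibration is good to about 2 mm. A picture is of the moment at which its call begins.
- bot.close_job(): hands the job in; it is judged then, once.
The state is a dict: "clock": time; "joints": joint angles; "joint_vel": joint speeds; "effort": joint torques, N m; "position": TCP position; "tool_rot": TCP orientation; "contact_force": force on the tool from outside, world axes, zero at the start; "wrist_torque": the same for the moment, N m; "opening": finger opening in mm; "grasp_force": force on a finger pad.
Only numpy, scipy, OpenCV 4.12 (cv2) and the standard library are available. Lean on these libraries where they do the work, as an engineer would, in place of code of your own. Each camera call takes 0.05 s, during which the arm holds its last target. There are 200 camera calls.

### The job

The soup is getting cold: find which plate of the white two-plate warmer the blue soup pot stands on, and turn that plate's selector dial clockwise, click by click, to heat 3 - the big orange dot, three clicks up from off. Leave the other plate's dial at the setting it has, leave the pot where it is, and let go of the dial.

Things in the scene. Friction and masses are not known exactly. Their poses are not given: they have to be found in the camera images.
- dial_left (a joint): Setting of the left (+y) dial, rad. 0 is off (stop); grows turning clockwise seen from above. Clicks every 0.436 rad (25 degrees): off, heats 1 to 5, so heat 3 reads 1.309; far stop 2.18. Let go in between, it springs to the nearest click; turning takes up to 0.1 N m. Starts at heat 1. Marks on the housing, 33 mm from the axis: off white dash, heat 3 big orange dot, others small white dots.
- dial_right (a joint): Setting of the right (-y) dial, same make, marks and meaning as dial_left. Starts at off. The dials sit 230 mm apart on the robot-side edge of the white warmer (310 mm deep, 460 wide, housing top 55 mm above the table, fixed). Each serves the round plate (160 mm) straight beyond it, centre 170 mm from the dial's axis, square to the line between the dials.
- dial_left_grip (a point): Left (+y) black selector dial: skirt 46 mm across, 6 mm high, with a grip bar 44 mm long, 14 mm thick, top 41 mm above the housing. The point is on the dial's vertical axis, 13 mm below the bar's top, 28 mm above the housing: grip the bar here. Turns with the dial: x along the bar to the end with the white pointer stripe, z up. At heat 3 the pointer points straight at its plate.
- dial_right_grip (a point): Right (-y) black selector dial, identical; point and axes as for dial_left_grip.
- pot_mid (a point): Blue enamel soup pot with lid, 142 mm across, 109 mm high with its black lid knob, two small black ears; it stands within 15 mm of the centre of one of the two plates (a steel coffee jug stands on the other). The point is on the pot's axis, 45 mm above its foot.
Things that resemble listed ones, but are neither listed nor needed, are in the scene too. Of the things that look like the part that bears pot_mid, the smaller one is meant.

How it is judged (in metres and radians):
At the end, for the whole second after the job is handed in: The dial of the plate that carries the soup pot rests at heat 3 (1.309 rad, within 10 degrees); the other dial is at the setting it started with (left: heat 1, right: off; within 10 degrees); the pot stands upright (within 10 degrees), within 20 mm of where it started (((horizontal distance between pot_mid and dial_left_grip below 0.225 m and value of joint dial_left between 1.134 and 1.484 rad and value of joint dial_right between -0.175 and 0.175 rad) or (horizontal distance between pot_mid and dial_right_grip below 0.225 m and value of joint dial_right between 1.134 and 1.484 rad and value of joint dial_left between 0.261 and 0.611 rad)) and velocity of joint dial_left between -0.1 and 0.1 rad/s and velocity of joint dial_right between -0.1 and 0.1 rad/s and distance of pot_mid from where it was at the start of the episode below 0.02 m and angle between pot_mid's own z axis and vertical below 0.17 rad); the robot touches nothing.
It fails at once if the other plate's dial is turned to another setting ((horizontal distance between pot_mid and dial_left_grip below 0.225 m and value of joint dial_right above 0.3 rad) or (horizontal distance between pot_mid and dial_right_grip below 0.225 m and (value of joint dial_left above 0.74 rad or value of joint dial_left below 0.13 rad))).
It fails at once if the soup pot is shoved or tipped (distance of pot_mid from where it was at the start of the episode above 0.03 m or angle between pot_mid's own z axis and vertical above 0.3 rad).
It also fails if it takes over 29 s, if anything falls off the work surface, if the arm or the gripper's body presses on something with over 40 N, if the wrist force passes 120 N, or if a joint passes its speed limit or range.

## Working session

There is one attempt and no reset: what is moved stays moved. The work goes in short steps, Python scripts to look and compute and a shell command to move; the robot and the scene stay as the last step left them, time stands still between calls to the robot, and variables do not carry over. Pictures are saved under pics/ and viewed, at most 10 in all, crops included, and the job is handed in when it is done.

```bash
mkdir -p pics
cat > h.py <<'E'
import numpy as np, cv2
from plant import bot
def grab(n,f):
    c=bot.read_camera(n); cv2.imwrite(f,c["color"][:,:,::-1]); np.savez(''+n+'.npz',**c); return c
def load(n): return dict(np.load(''+n+'.npz'))
def ray(c,u,v,z):
    P=c["pose"]; d=P[:3,:3]@np.array([(u-c["cx"])/c["fx"],(v-c["cy"])/c["fy"],1]); o=P[:3,3]
    return o+d*(z-o[2])/d[2]
def cloud(c):
    v,u=np.mgrid[:384,:512]; d=c["depth"]
    p=np.stack([(u-c["cx"])/c["fx"]*d,(v-c["cy"])/c["fy"]*d,d],-1)
    return p@c["pose"][:3,:3].T+c["pose"][:3,3]
E
python3 - <<'E'
from h import *
a=grab("top","pics/top1.png");b=grab("scene","pics/scene1.png")
print(a["pose"].round(2),b["pose"].round(2),a["fx"]); s=bot.state(); print(s["clock"],s["position"],s["tool_rot"],s["opening"])
E
```

```text
[[ 1.00000e-02 -9.90000e-01  1.30000e-01  3.33840e+02]
 [-1.00000e+00 -0.00000e+00  3.00000e-02 -4.43000e+01]
 [-3.00000e-02 -1.30000e-01 -9.90000e-01  1.06191e+03]
 [ 0.00000e+00  0.00000e+00  0.00000e+00  1.00000e+00]] [[ 5.7000e-01  5.1000e-01 -6.4000e-01  1.0502e+03]
 [ 8.2000e-01 -3.5000e-01  4.5000e-01 -4.5548e+02]
 [ 1.0000e-02 -7.8000e-01 -6.2000e-01  6.7668e+02]
 [ 0.0000e+00  0.0000e+00  0.0000e+00  1.0000e+00]] 424.39793042859094
0.1 [150.72929221 528.69191399 238.71622474] [[-9.61664927e-01  2.74226729e-01 -5.18361642e-04]
 [ 2.74227148e-01  9.61664322e-01 -1.09692534e-03]
 [ 1.97683649e-04 -1.19702346e-03 -9.99999264e-01]] 85.06200557961434
```

View pics/top1.png

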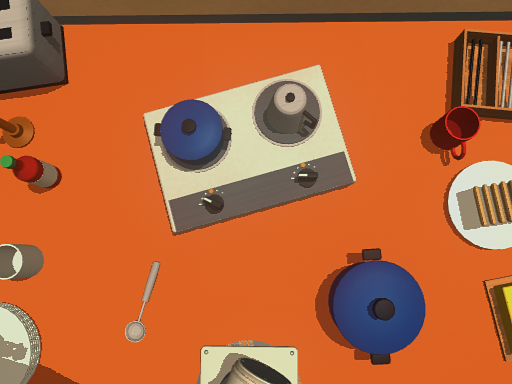

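View pics/scene1.png

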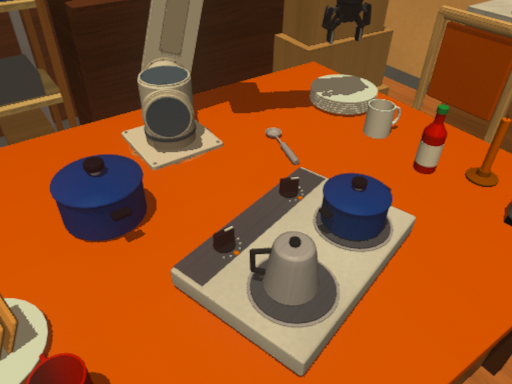

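The top view shows a small blue pot at (192,130) on the left plate and a jug at (290,95) on the right plate. The dials are at (212,202) and (306,176). The pot could be confused with the big blue pot on the table at (380,305), which is a decoy because it is larger. The dial I want could be confused with the right dial at (306,176). I choose the small pot, so the left dial at (212,202).

Run:
```python
from h import *
c=load("top"); p=cloud(c); s=load("scene"); q=cloud(s)
def at(n,u,v): 
    return n[v-1:v+2,u-1:u+2].reshape(-1,3).mean(0).round(0)
print("housing",at(p,260,140),at(p,240,195),"table",at(p,400,220),"pot lid",at(p,188,126))
U,V=np.meshgrid(np.arange(512),np.arange(384))
for n,(u,v),(su,sv) in (("L",(212,202),(290,186)),("R",(306,176),(225,238))):
    for nm,P,(a,b) in (("top",p,(u,v)),("scene",q,(su,sv))):
        m=(abs(U-a)<22)&(abs(V-b)<22)&(P[...,2]>82)&(P[...,2]<102)
        pts=P[m]; print(n,nm,m.sum(),pts.mean(0).round(1),pts[:,2].max())
        col=(c if nm=="top" else s)["color"][m].astype(int); 
        r=cv2.minAreaRect(pts[:,:2].astype(np.float32)); print(r)
        w=pts[col.min(1)>130]; print("white",len(w),w.mean(0).round(1) if len(w) else None)
k=cv2.resize(c["color"][165:230,180:330,::-1],None,fx=5,fy=5,interpolation=cv2.INTER_CUBIC)
cv2.imwrite("pics/crop1.png",k)
# orange dots
for nm,cc in (("top",c),("scene",s)):
    h=cv2.cvtColor(cc["color"],cv2.COLOR_RGB2HSV)
    m=((h[...,1]>120)&(h[...,2]>120)).astype(np.uint8)
    n_,l,st,ce=cv2.connectedComponentsWithStats(m)
    for i in range(1,n_):
        if 2<=st[i,4]<60:
            r=ray(cc,*ce[i],55); print(nm,ce[i].round(1),st[i,4],r.round(1))
```

```text
housing [610. -25.  55.] [475.  22.  55.] table [ 420. -373.   -1.] pot lid [610. 130. 170.]
L top 123 [452.7  83.8  94.8] 98.83077244908316
((453.5777282714844, 84.9459228515625), (44.96464538574219, 14.11191463470459), 66.4578628540039)
white 17 [458.7  96.2  95.6]
L scene 158 [458.1  81.5  92.3] 99.66272635139671
((456.76458740234375, 83.91889953613281), (44.74449920654297, 16.402830123901367), 63.59105682373047)
white 4 [461.4  96.5  99. ]
R top 134 [ 515.9 -136.1   94.2] 99.28136170316634
((516.1509399414062, -136.08470153808594), (43.873836517333984, 15.538518905639648), 88.60647583007812)
white 16 [ 516.9 -124.2   96.4]
R scene 211 [ 522.1 -138.7   92.9] 100.64697417032335
((519.41748046875, -137.13023376464844), (14.985588073730469, 44.84490966796875), 1.4297699928283691)
white 10 [ 517.6 -125.3   98.1]
top [135.5   0.5] 2 [979.  296.4  55. ]
top [183.5   0.5] 4 [977.5 172.4  55. ]
top [4.426e+02 3.000e-01] 7 [ 969.9 -482.7   55. ]
top [452.5   1.5] 2 [ 966.4 -507.2   55. ]
top [50.1  2.9] 15 [975.  518.9  55. ]
top [129.8   3.6] 9 [970.7 310.9  55. ]
top [244.9   2.9] 16 [96
[... 2653 characters left out ...]
89.8  55. ]
scene [462.   96.5] 2 [377.9 899.7  55. ]
scene [ 58.1 100.9] 15 [-341.3 -226.4   55. ]
scene [456.2  99.5] 4 [380.7 863.2  55. ]
scene [453.  100.5] 2 [379.1 847.5  55. ]
scene [468.5 107.5] 2 [437.8 844.5  55. ]
scene [394.8 114.2] 41 [334.8 610.2  55. ]
scene [ 17.9 111.1] 9 [-338.4 -349.2   55. ]
scene [473.5 113. ] 2 [469.  823.3  55. ]
scene [476.  113.5] 2 [475.4 826.8  55. ]
scene [346.5 114. ] 4 [248.9 485.8  55. ]
scene [351.5 114. ] 2 [257.7 498.7  55. ]
scene [480.5 116. ] 2 [492.9 823.2  55. ]
scene [422.5 165.8] 4 [564.6 443.6  55. ]
scene [299.9 197.4] 17 [485.   94.4  55. ]
scene [236.1 252.2] 26 [ 547.5 -126.9   55. ]
scene [  0.7 333.1] 46 [ 479.8 -551.9   55. ]
```

View pics/crop1.png

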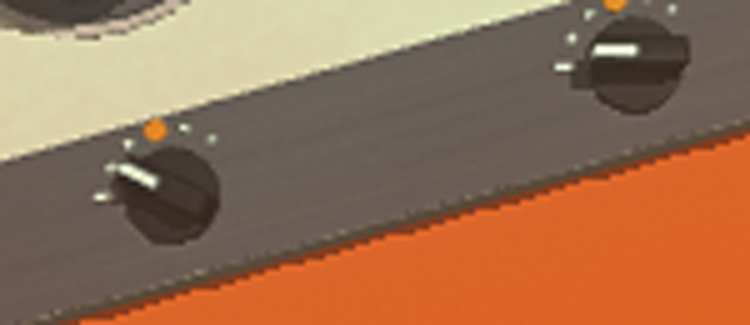

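The crop at 5x shows the left dial's stripe pointing at its heat-1 dot, with its orange dot at crop (155,130). The right dial points at off. The axis is at (453.3, 85.0), the bar runs at 65.9°, and heat 3 is at 15.9°. The 230 mm dot spacing agrees with the description. Next I move above the left dial and turn the tool about -82° around its z axis.

```bash
python3 -m creep '{"offset":[[-15,-13,0],[-45,-38,0],[-80,-67,0],[-115,-96,0],[-150,-125,0],[-185,-154,0],[-220,-183,0],[-255,-212,0],[-290,-242,0],[-320,-267,0]],"angular":[[0,0,-3],[0,0,-10],[0,0,-18],[0,0,-26],[0,0,-34],[0,0,-42],[0,0,-50],[0,0,-58],[0,0,-65],[0,0,-70]]}' 1
cat > go.py <<'E'
from h import *
import sys
# args: target x y z, desired yaw of tool x (deg); prints shift in tool axes and turn
x,y,z,w=map(float,sys.argv[1:]); s=bot.state(); R=np.array(s["tool_rot"])
d=R.T@(np.array([x,y,z])-s["position"]); yaw=np.degrees(np.arctan2(R[1,0],R[0,0]))
print("shift",d.round(1),"turn z",round((yaw-w+180)%360-180,1),"tilt",R[:,2].round(4),"t",s["clock"],s["joints"],s["opening"],s["position"])
E
python3 go.py 453.3 85 160 246
```

```text
clock: 1.1
position: [374.2, 201.2, 239.2]
tool_rot: [[-0.607, -0.795, -0.0], [-0.795, 0.607, -0.0], [0.0, 0.0, -1.0]]
contact_force: [0.9, 0.8, -0.8]
opening: 85.0
grasp_force: 0.0
shift [  44.3 -133.4   79.2] turn z -13.4 tilt [-1.e-04 -0.e+00 -1.e+00] t 1.1 [ 1.69127893e+01  2.55340222e+00 -1.37950773e+01  7.36560158e+01
 -4.14252386e-05 -3.57038448e+01] 85.0264078321615 [374.20472243 201.16238486 239.20979171]
```

```bash
python3 -m creep '{"offset":[[0,0,0],[0,0,0],[0,0,0]],"angular":[[0,0,0],[0,0,0],[0,0,0]]}' >/dev/null; python3 go.py 453.3 85 150 246
```

```text
shift [  44.4 -135.6   89.1] turn z -13.7 tilt [-6.e-04  1.e-04 -1.e+00] t 1.4 [ 1.71978435e+01  2.58017828e+00 -1.37743185e+01  7.36756738e+01
  1.31154291e-02 -3.50558093e+01] 85.2934251238666 [373.26544818 203.11100131 239.15660334]
```

```bash
python3 -m creep '{"offset":[[4,-12,5],[12,-36,20],[22,-66,38],[31,-96,60],[39,-118,77],[43,-130,86],[44,-135,89],[44,-135.5,89],[44,-135.5,89],[44,-135.5,89]],"angular":[[0,0,-1],[0,0,-4],[0,0,-7],[0,0,-10],[0,0,-12],[0,0,-13],[0,0,-13.7],[0,0,-13.7],[0,0,-13.7],[0,0,-13.7]]}' 1 >/dev/null; python3 go.py 453.3 85 76 246
python3 - <<'E'
from h import *
a=grab("top","pics/top2.png");b=grab("scene","pics/s2.png")
cv2.imwrite("pics/s2c.png",cv2.resize(b["color"][100:260,200:400,::-1],None,fx=3,fy=3))
E
```

```text
shift [ 1.2  0.3 75. ] turn z 0.1 tilt [ 1.1e-03  2.0e-04 -1.0e+00] t 2.4 [ 2.95511165e-01  8.90369674e+00 -1.98267171e+01  6.12082715e+01
  8.62345946e-03 -6.57786733e+01] 85.34206680343516 [453.95435814  85.98561828 150.95326073]
```

View pics/s2c.png

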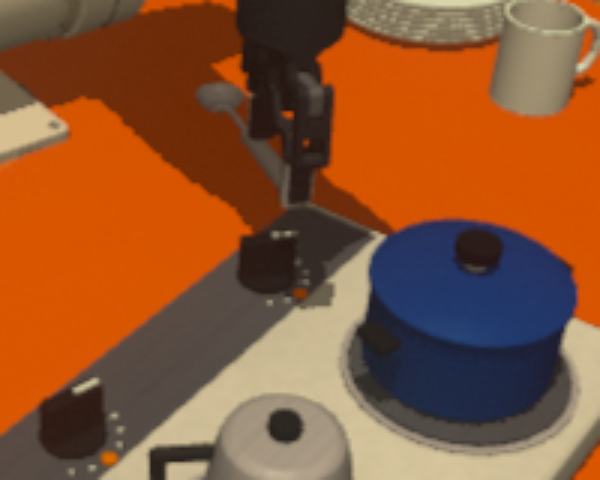

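Run:
```python
from h import *
b=load("scene");P=np.linalg.inv(b["pose"])
def pr(p):
    q=P[:3,:3]@p+P[:3,3]; return ((np.array([b["fx"]*q[0]/q[2]+b["cx"],b["fy"]*q[1]/q[2]+b["cy"]])-[200,100])*3).round(0)
e=np.array([-.913,.408,0])
for p in ([453.3,85,96],[453.3,85,151]): print(pr(np.array(p)))
for k in (45,-45): print(pr(np.array([454,86,156])+k*e))
q=cloud(b)[100:260,200:400]
# near finger visible at crop (300,190) and other (262,120)
for u,v in ((300,185),(300,198),(262,125),(315,150)): print(u,v,q[v//3,u//3].round(0))
```

```text
[268. 234.]
[273. 174.]
[260. 137.]
[292. 203.]
300 185 [504.  65. 179.]
300 198 [508.  62. 170.]
262 125 [416. 102. 171.]
315 150 [517.  63. 214.]
```

The picture shows the open fingers straddling the dial axis, with the near finger at crop (300,190) and the far one at (262,125). Their depth points agree with a centred tool. I now descend, then close.

```bash
python3 -m creep '{"offset":[[1,0,8],[1,0,25],[1,0,43],[1,0,58],[1,0,68],[1,0,74],[1,0,75],[1,0,75],[1,0,75]],"angular":[[0,0,0],[0,0,0],[0,0,0],[0,0,0],[0,0,0],[0,0,0],[0,0,0],[0,0,0],[0,0,0]]}' 1; python3 -m creep '{"offset":[[0,0,0],[0,0,0],[0,0,0],[0,0,0],[0,0,0],[0,0,0],[0,0,0],[0,0,0],[0,0,0],[0,0,0]],"angular":[[0,0,0],[0,0,0],[0,0,0],[0,0,0],[0,0,0],[0,0,0],[0,0,0],[0,0,0],[0,0,0],[0,0,0]]}' -1;  python3 go.py 453.3 85 76 196
```

```text
clock: 3.4
position: [454.1, 84.2, 75.8]
tool_rot: [[-0.406, -0.914, 0.001], [-0.914, 0.406, 0.0], [-0.0, -0.001, -1.0]]
contact_force: [-0.1, 1.1, -0.8]
opening: 85.1
grasp_force: 0.0
clock: 4.4
position: [453.9, 84.1, 75.5]
tool_rot: [[-0.406, -0.914, 0.001], [-0.914, 0.406, -0.0], [-0.0, -0.001, -1.0]]
contact_force: [1.0, -1.5, 5.3]
opening: 12.9
grasp_force: 59.4
shift [-0.6  0.9 -0.5] turn z 50.0 tilt [ 6.e-04 -2.e-04 -1.e+00] t 4.4 [ 6.84561112e-02  1.28213875e+01 -2.71957427e+01  4.99494427e+01
 -1.18642878e-02 -6.59499572e+01] 12.891196655658492 [453.92931914  84.08304039  75.47970807]
```

```bash
python3 -m creep '{"offset":[[0,0,0],[0,0,0],[0,0,0],[0,0,0],[0,0,0],[0,0,0],[0,0,0],[0,0,0],[0,0,0],[0,0,0]],"angular":[[0,0,3],[0,0,8],[0,0,14],[0,0,20],[0,0,25],[0,0,31],[0,0,37],[0,0,43],[0,0,48],[0,0,51]]}' -1;python3 -m creep '{"offset":[[0,0,0],[0,0,0],[0,0,0]],"angular":[[0,0,0],[0,0,0],[0,0,0]]}' -1;  python3 go.py 453.3 85 76 196
```

```text
clock: 5.4
position: [454.3, 83.7, 75.5]
tool_rot: [[-0.967, -0.256, 0.001], [-0.256, 0.967, -0.001], [-0.001, -0.001, -1.0]]
contact_force: [2.4, -3.7, 3.8]
opening: 13.1
grasp_force: 59.4
clock: 5.7
position: [454.3, 83.8, 75.5]
tool_rot: [[-0.965, -0.261, 0.001], [-0.261, 0.965, -0.001], [-0.001, -0.001, -1.0]]
contact_force: [2.9, -5.3, 3.3]
opening: 12.9
grasp_force: 59.4
shift [ 0.7  1.4 -0.5] turn z -0.9 tilt [ 1.3e-03 -9.0e-04 -1.0e+00] t 5.7 [ 5.41361343e-02  1.28273565e+01 -2.71807762e+01  4.99198363e+01
 -4.98648225e-02 -1.50610809e+01] 12.929674871595552 [454.30890183  83.77977631  75.51742777]
```

Now I open the gripper, rise straight up, and back off toward the robot's side (−x) to get a clear view.

```bash
python3 -m creep '{"offset":[[0,0,0],[0,0,0],[0,0,0],[0,0,0],[0,0,0],[0,0,0],[0,0,0],[0,0,0]],"angular":[[0,0,0],[0,0,0],[0,0,0],[0,0,0],[0,0,0],[0,0,0],[0,0,0],[0,0,0]]}' 1; python3 -m creep '{"offset":[[0,0,-8],[0,0,-25],[0,0,-50],[0,0,-80],[0,0,-110],[20,20,-140],[40,50,-150],[60,80,-150],[70,100,-150],[70,100,-150]],"angular":[[0,0,0],[0,0,0],[0,0,0],[0,0,0],[0,0,0],[0,0,0],[0,0,0],[0,0,0],[0,0,0],[0,0,0]]}' 1
python3 - <<'E'
from h import *
a=load("top");c=grab("top","pics/top3.png");b=grab("scene","pics/scene3.png")
i=c["color"][90:230,140:340,::-1];j=b["color"][150:290,190:390,::-1]
cv2.imwrite("pics/crop3.png",cv2.resize(np.vstack([i,j]),None,fx=2,fy=2,interpolation=cv2.INTER_CUBIC)[:600])
U,V=np.meshgrid(np.arange(512),np.arange(384))
for nm,cc,u,v in (("top",c,212,202),("scene",b,290,186)):
    P=cloud(cc); m=(abs(U-u)<22)&(abs(V-v)<22)&(P[...,2]>82)&(P[...,2]<102)
    print(nm,m.sum(),cv2.minAreaRect(P[m][:,:2].astype(np.float32)) if m.sum() else None)
def blue(cc):
    h=cv2.cvtColor(cc["color"],cv2.COLOR_RGB2HSV); m=(h[...,0]>105)&(h[...,0]<125)&(h[...,1]>120)
    return U[m&(U>300)&(V>150)].mean(),V[m&(U>300)&(V>150)].mean()
print(blue(b))
E
```

```text
clock: 6.5
position: [453.7, 84.2, 75.3]
tool_rot: [[-0.966, -0.259, -0.0], [-0.259, 0.966, 0.0], [0.0, 0.0, -1.0]]
contact_force: [0.3, -0.6, -0.1]
opening: 85.1
grasp_force: 0.0
clock: 7.5
position: [358.3, 163.9, 226.3]
tool_rot: [[-0.965, -0.262, 0.001], [-0.262, 0.965, 0.001], [-0.001, 0.0, -1.0]]
contact_force: [-0.4, -0.1, 0.1]
opening: 85.5
grasp_force: 0.0
top 122 ((452.9366760253906, 84.2835922241211), (43.59502029418945, 13.971351623535156), 15.409188270568848)
scene 149 ((456.50958251953125, 84.3629150390625), (44.25015640258789, 17.829540252685547), 12.180249214172363)
(np.float64(356.4298360655738), np.float64(206.1872131147541))
```

View pics/crop3.png

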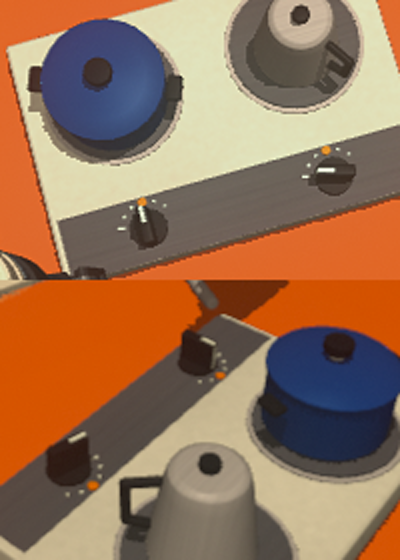

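The left dial's stripe at (142,212) now points at its orange dot, with the bar at 15.4° against 15.9° wanted. The right dial at (332,174) is unchanged, the pot hasn't moved, and the arm is clear of everything.

```bash
python3 -c "
from plant import bot
print(bot.close_job())"
```

```text
the job is handed in; nothing more can be done
None
```

The soup pot stands on the left plate, so I turned the left dial clockwise from heat 1 to heat 3 and let go; the final pictures show it at the orange dot, the right dial still at off and the pot unmoved, and the job is handed in (its verdict was not shown).

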